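Open the bedside jewellery box and switch on its mirror light

TASK

Open the walnut jewellery box: with the fingertips, swing the lid up by the steel tab at its front and ease it over backwards until it leans on its stop and stays open by itself, then press the white light button inside it all the way down and let it go. Only touch and push: grip and pick up nothing, leave the box standing where it is, disturb none of the things around and in it, and neither fling the lid back nor let it drop shut.

Things in the scene. Friction and masses are not known exactly. Their poses are not given: they have to be found in the camera images.
- box: dark walnut jewellery box, loose, about 2.4 kg: case 130 mm (its x) by 220 mm (y) by 80 mm high, walls 8 mm; lid 24 mm high over all of it. Origin: centre of the underside; z up, x from the front (tab) to the hinge side. Inside, a shelf 40 mm deep along the front wall, 6 mm below the rim, holds the light button; behind it ring rolls (-y) and the watch (+y), lower than the rim
- lid (a joint): angle of the lid in rad: 0 shut, grows as it opens, 1.85 on its stop, leaning back. It turns about the box's y through point lid_hinge. It weighs about 0.35 kg, is slightly damped, has no spring or catch: it falls shut below about 1.33 rad and falls gently back on to its stop beyond that. About 2 N upwards at the tab starts it
- lid_hinge (a point): middle of the hinge line, at the top of the case's far edge, 80 mm above the box's underside and 65 mm behind its centre (box frame)
- lift_tab (a point): steel lift tab, 60 mm wide (along the box's y), 4 mm thick, standing 20 mm out level from the front of the lid at its lower edge, free space below it; it swings with the lid. The point is the middle of its free edge, on its underside: 150 mm from the hinge line, 80 mm above the table when shut
- button_top (a point): centre of the top of the round white light button, 24 mm across, standing 8 mm above the black panel on the shelf (2 mm above the case's rim), 37 mm to the front of the box's centre; under the lid when the lid is shut. It is pressed straight down
- light_button (a joint): travel of the light button in m: 0 up, 0.005 fully down; it springs back up when let go. 1 N starts it and 4 N push it fully down
- watch: wrist watch round a pale cushion, 50 mm by 66 mm by 51 mm high, loose in the rear compartment at the +y side of the box; origin at the centre of the underside
- perfume: amber perfume bottle with black cap, 44 mm square, 100 mm high, beside the box; origin at the centre of the underside
- cream: round cream jar with brass lid, 62 mm across, 42 mm high, beside the box; origin at the centre of the underside
- glasses_case: brown glasses case, 160 mm (its x) by 62 mm by 42 mm high, origin at the centre of the underside
- mug: white mug, 80 mm across, 90 mm high, handle at its +y; origin at the centre of the underside
- pitcher: white enamel pitcher with ears of wheat, 144 mm across, 245 mm high to the rim, handle at its +y; origin at the centre of the underside
- clock: black alarm clock, 55 mm (its x) by 120 mm by 79 mm high; origin at the centre of the underside

How it is judged:
On the way, in this order (a step that is already met when the one before it is completed fails the run):
1. the lid leans open on its stop by itself, untouched (value of joint lid above 1.75 rad and velocity of joint lid below 0.2 rad/s and contact force between each of the arm, the fingers and box below 0.3 N), for 0.2 s.
2. the light button is pressed all the way down while the lid is open (value of joint light_button above 0.0042 m and value of joint lid above 1.75 rad), for 0.05 s.
At the end, for the whole second after the job is handed in: the lid rests open on its stop (above 1.75 rad), the button is back up (within 1 mm), and the box stands upright and still within 30 mm of where it began (value of joint lid above 1.75 rad and velocity of joint lid between -0.1 and 0.1 rad/s and value of joint light_button below 0.001 m and angle between box's own z axis and vertical below 0.05 rad and linear speed of box below 0.02 m/s and distance of box from where it was at the start of the episode below 0.03 m); the robot touches nothing.
It fails at once if the box is lifted, tipped (0.12 rad) or shoved more than 30 mm (distance of box from where it was at the start of the episode above 0.03 m or angle between box's own z axis and vertical above 0.12 rad).
It fails at once if the box, its lid or tab is pinched or forced (more than 25 N from the fingers), or pushed with anything but the fingers (3 N) (contact force between the fingers and box above 25 N or contact force between the arm and box above 3 N).
It fails at once if the lid is flung back or dropped shut (faster than 4 rad/s opening or 3 rad/s closing) (velocity of joint lid above 4 rad/s or velocity of joint lid below -3 rad/s).
It fails at once if the watch is taken or knocked out of its place in the box (z of watch in the frame of box above 0.02 m or angle between watch's own z axis and vertical above 0.35 rad).
It fails at once if a thing standing around the box is picked up, tipped over or pushed more than 25 mm (distance of any of perfume, cream, glasses_case, mug, pitcher, clock from where it was at the start of the episode above 0.025 m or angle between any of perfume, cream, glasses_case, mug, pitcher, clock's own z axis and vertical above 0.3 rad).
It also fails if it takes over 48 s, if anything falls off the work surface, if the arm or the gripper's body presses on something with over 40 N, if the wrist force passes 120 N, or if a joint passes its speed limit or range.

ROBOT

A 7-joint arm with a two-finger parallel gripper is mounted at the origin on the work surface. World frame = base frame: x ahead of the robot, y to its left, z up, the work surface at z = 0. Lengths are in m, angles in rad, forces in N, time in s.
With the tool pointing down it reaches from about 0.4 to 0.9 m from the base axis. Payload 5.6 kg.
Tool frame: the origin (TCP) lies midway between the tips of the shut fingers; the grasp point (between the pads) lies 19 mm behind it; z points along the fingers, y is the line along which they close (so a half turn about z gives the same grasp; the last joint's range is limited). The gripper opens to 92 mm and grips with 3 to 60 N. Pads are 20 mm wide; open, the fingers measure 128 mm over their backs; the gripper's body (75 mm by 189 mm) begins 69 mm behind the grasp point.
Start: joints at [-0.043, 0.468, -0.012, 1.603, 0.006, 1.071, -0.056], TCP at [0.65, -0, 0.215] pointing down, gripper open.
Joint ranges: [-2.53, 2.53], [-0.31, 2.02], [-1.57, 1.55], [0.28, 2.44], [-1.29, 4.43], [0.15, 1.84], [-2.92, 2.92]. Speed limits (rad/s): [2.57, 2.57, 3.14, 3.14, 3.14, 3.14, 3.14].

INTERFACE

Orientations are given as a 3x3 rotation matrix whose columns are the frame's x, y, z axes.
In Python, from station import env, effector, solver, viewer, workorder, search_frame, tip_of gives the robot as it stands. Calls block until the motion is done:
- env.reach(position, orientation): joint-space move of the TCP to a pose.
- env.movel(position, frame=None, rate=0.15): straight line of the TCP; frame=None keeps the orientation; rate is the mean speed in m/s.
- env.goto_joints(angles): joint-space move.
- effector.release() and effector.grasp(squeeze=None): open the fingers fully, or close them until they stop; squeeze is the grip in N (None keeps the last).
- env.pause(seconds).
- solver.inverse_kinematics(position, orientation): joint angles nearest the present ones, or None.
- env.sense(): the state.
- viewer.read_camera(name): name is "scene" or "side" or "wrist"; returns (picture, depth): 384x512x3 uint8, red, green, blue; 384x512 float32, m along the optical axis (not along the pixel's ray), 0 where there is no reading.
- viewer.camera_info(name): a dict with "intrinsics" (3x3 intrinsics, pixels), "eye" and "rotation" of the camera in the world; the wrist camera has in their place "T_tool_cam" (4x4, takes a point from camera to tool coordinates, whose origin is the TCP and whose axes are the flange's). Camera axes: x right, y up, looking along -z (the intrinsics and any distortion apply to the point x, -y, -z); pixel columns grow to the right and rows downward; lengths in m; the calibration is good to about 2 mm. A picture is of the moment at which its call begins: read the wrist's pose just before it. camera_info takes no time and is no camera call.
A pose or a line that the arm cannot do raises env.PlanningError and nothing moves.
- workorder.finish_job(): hands the job in; it is judged then, once.
Trained networks look in the newest picture that a camera, given by its name, has taken for a name from the list of things; names that differ only in an ending like _2 or _b are one class to them, and where a whole thing is asked for, a point or a joint stands for the part that bears it (a point fixed in the world has none). Each returns a list of dicts, best first, with "score" (0 to 1); they miss things now and then, are a little off and sometimes report something else, mostly with a low value. They report only what shows in the picture. A call takes as long as a camera call.
- search_frame(camera, name): "at" ([x, y, z] in m, in world coordinates, good to about 4 mm: the middle of the surface that is visible of it).
- tip_of(camera, name): "at" ([x, y, z] in m, in world coordinates, good to about 4 mm: a listed point, or the origin of a listed thing).
The state is a dict: "t": time; "joint_positions": joint angles; "joint_velocities": joint speeds; "tau": joint torques, N m; "ee_pos": TCP position; "tcp_rot": TCP orientation; "wrist_force": force on the tool from outside, world axes, zero at the start; "moment": the same for the moment, N m; "gripper_width": finger opening in m; "grasp_force": force on a finger pad.
Only numpy, scipy, OpenCV 4.12 (cv2) and the standard library are available. Lean on these libraries where they do the work, as an engineer would, in place of code of your own. Each camera call takes 0.05 s, during which the arm holds its last target. There are 200 camera calls.

## Working session

There is one attempt and no reset: what is moved stays moved. The work goes in short steps, each a Python script; the robot and the scene stay as the last script left them, time stands still between calls to the robot, and variables do not carry over. Pictures are saved under pics/ and viewed, at most 10 in all, crops included, and the job is handed in when it is done.

```bash
mkdir -p pics; ls; python3 - <<'E'
from station import *
import cv2,numpy as np
ims=[]
for c in ["scene","side"]:
    p,d=viewer.read_camera(c); ims.append(p)
    i=viewer.camera_info(c); print(c,np.round(i["eye"],3),np.round(i["rotation"],2).tolist(),i["intrinsics"][0][0])
    for n in ["box","lift_tab","lid_hinge","button_top"]:
        r=tip_of(c,n); print(n,[(np.round(x["at"],3).tolist(),round(x["score"],2)) for x in r[:2]])
    for n in ["perfume","cream","glasses_case","mug","pitcher","clock"]:
        r=tip_of(c,n); print(n,[(np.round(x["at"],3).tolist(),round(x["score"],2)) for x in r[:1]])
    cv2.imwrite(f"pics/{c}0.png",p[:,:,::-1])
print(env.sense()["t"],env.sense()["gripper_width"],np.round(env.sense()["tcp_rot"],2).tolist())
E
```

```text
pics
scene [ 1.307 -0.19   1.322] [[0.24, -0.83, 0.5], [0.97, 0.2, -0.13], [0.01, 0.52, 0.86]] 440.3903701668417
box [([0.609, -0.036, -0.001], 0.68)]
lift_tab [([0.52, -0.033, 0.076], 0.94), ([0.454, -0.252, 0.001], 0.29)]
lid_hinge [([0.676, -0.041, 0.078], 0.59)]
button_top []
perfume [([0.646, 0.128, -0.0], 0.56)]
cream [([0.578, -0.201, 0.0], 0.6)]
glasses_case [([0.458, -0.249, 0.002], 0.96)]
mug [([0.53, 0.191, -0.003], 0.61)]
pitcher [([0.52, 0.539, 0.002], 0.92)]
clock [([0.521, -0.556, 0.004], 0.81)]
side [ 0.167 -0.977  0.833] [[0.92, 0.23, -0.32], [-0.39, 0.53, -0.75], [-0.01, 0.82, 0.58]] 348.09628820261685
box [([0.604, -0.039, 0.001], 0.58)]
lift_tab [([0.52, -0.024, 0.08], 0.95)]
lid_hinge [([0.672, -0.038, 0.086], 0.6), ([0.52, 0.536, -0.002], 0.19)]
button_top [([0.651, 0.129, -0.005], 0.64)]
perfume [([0.648, 0.13, -0.003], 0.61)]
cream []
glasses_case [([0.455, -0.255, -0.001], 0.69)]
mug [([0.534, 0.192, -0.003], 0.67)]
pitcher [([0.523, 0.534, 0.001], 0.7)]
clock [([0.52, -0.559, -0.002], 0.55)]
1.1 0.09227527753402728 [[0.0, 1.0, 0.0], [1.0, -0.0, -0.0], [-0.0, 0.0, -1.0]]
```

View pics/scene0.png

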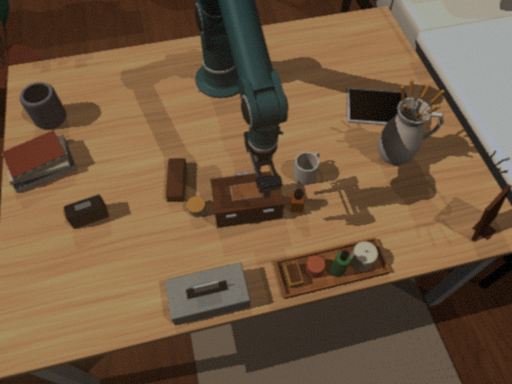

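View pics/side0.png

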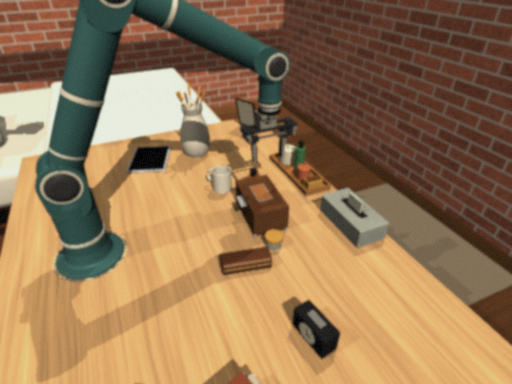

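The scene view shows the box at about pixel (248,200), tab side towards the robot. The jar is at (196,205), the amber bottle at (298,200), the mug at (306,168) and the glasses case at (176,180). The front approach is clear. Next I'll measure the yaw from the lid-top depth points and scan the IK for tool tilt.

```bash
cat > h.py <<'E'
from station import *
import numpy as np, cv2
def cloud(c):
    p,d=viewer.read_camera(c); i=viewer.camera_info(c); K=np.array(i["intrinsics"])
    v,u=np.nonzero(d>0); z=d[v,u]
    P=np.c_[(u-K[0,2])/K[0,0]*z,-(v-K[1,2])/K[1,1]*z,-z]
    return P@np.array(i["rotation"]).T+np.array(i["eye"]), p[v,u]
def R(tilt,yaw):   # z of tool: tilt below horizontal along heading yaw; y horizontal
    c,s=np.cos(tilt),np.sin(tilt); h=np.array([np.cos(yaw),np.sin(yaw),0])
    z=c*h-s*np.array([0,0,1]); y=np.array([-np.sin(yaw),np.cos(yaw),0])
    if Y<0: y=-y
    return np.c_[np.cross(y,z),y,z]
Y=1
E
python3 - <<'E'
import h; from h import *
for c in ["scene","side"]:
    P,_=cloud(c)
    m=(abs(P[:,2]-.104)<.006)&(abs(P[:,0]-.607)<.11)&(abs(P[:,1]+.037)<.135)
    Q=P[m]; r=cv2.minAreaRect(Q[:,:2].astype(np.float32)*1000); print(c,m.sum(),r,Q[:,2].mean())
    # edges: min/max x per y bin, min/max y
    for k in np.arange(-.14,.07,.03):
        s=Q[abs(Q[:,1]-k)<.012]
        if len(s)>8: print(round(k,3),np.round(np.percentile(s[:,0],[3,97]),3),len(s))
for Yv in (1,-1):
    h.Y=Yv
    for t in (0,10,20,30,45,60):
        out=[]
        for p in ([.44,-.035,.06],[.52,-.035,.06],[.56,-.035,.17],[.66,-.045,.22],[.70,-.045,.22]):
            q=solver.inverse_kinematics(p,R(np.radians(t),-.05)); out.append(None if q is None else np.round(q,2).tolist())
        print(Yv,t,[o is not None for o in out],out[1],out[4])
E
```

```text
scene 1942 ((607.4044189453125, -33.96654510498047), (220.2526397705078, 134.81101989746094), 85.46375274658203) 0.1035584648819726
-0.14 [0.542 0.662] 172
-0.11 [0.542 0.665] 268
-0.08 [0.542 0.666] 262
-0.05 [0.546 0.669] 258
-0.02 [0.547 0.671] 258
0.01 [0.55  0.675] 136
0.04 [0.55  0.678] 125
0.07 [0.625 0.679] 70
side 1275 ((605.0822143554688, -38.629859924316406), (222.7817840576172, 130.86642456054688), 85.2943344116211) 0.1019380029946107
-0.14 [0.537 0.658] 163
-0.11 [0.537 0.659] 154
-0.08 [0.54  0.662] 152
-0.05 [0.541 0.665] 140
-0.02 [0.546 0.668] 128
0.01 [0.548 0.668] 113
0.04 [0.548 0.67 ] 115
0.07 [0.552 0.67 ] 60
1 0 [False, False, False, False, True] None [-0.04, 0.74, 0.03, 2.36, 3.08, 1.53, -1.59]
1 10 [False, False, False, False, True] None [0.12, 0.59, -0.15, 2.36, 3.07, 1.2, -1.47]
1 20 [False, False, False, True, True] None [0.28, 0.47, -0.33, 2.32, 2.99, 0.87, -1.36]
1 30 [False, False, False, True, True] None [0.65, 0.48, -0.76, 2.23, 2.69, 0.59, -0.95]
1 45 [False, False, False, True, True] None [0.73, 0.45, -0.88, 2.07, 1.76, 0.35, -0.05]
1 60 [False, True, True, True, True] [1.05, 0.95, -1.33, 2.36, 1.88, 0.88, -0.0] [0.25, 0.35, -0.29, 1.9, 0.32, 0.4, 1.25]
-1 0 [False, False, False, False, True] None [-1.04, 1.62, 1.31, 2.41, 2.88, 1.35, 0.14]
-1 10 [False, False, False, False, True] None [1.04, 1.32, -1.34, 2.31, 3.02, 1.25, 2.84]
-1 20 [False, False, False, True, True] None [0.9, 0.81, -1.11, 2.29, 2.79, 0.97, 2.44]
-1 30 [False, False, False, True, True] None [0.9, 0.66, -1.1, 2.22, 2.51, 0.7, 2.54]
-1 45 [False, False, False, True, True] None [0.37, 0.33, -0.43, 2.09, 1.87, 0.17, 2.87]
-1 60 [False, True, True, True, True] [0.37, 0.42, -0.44, 2.39, 2.28, 0.25, 2.43] [-0.27, 0.33, 0.33, 1.94, -0.24, 0.38, -1.4]
```

```bash
python3 - <<'E'
import h; from h import *
from scipy.spatial.transform import Rotation as Ro
for t in (15,25,35,45,52):
  for roll in (0,45,90,135,180,225,270,315):
    o=[]
    for hd in range(-90,91,15):
        Rm=R(np.radians(t),np.radians(hd))@Ro.from_euler('z',roll,degrees=True).as_matrix()
        q=[solver.inverse_kinematics(p,Rm) is not None for p in ([.515,-.03,.06],[.56,-.035,.17],[.66,-.04,.225],[.69,-.04,.225])]
        o.append("".join("01"[x] for x in q))
    print(t,roll,*o)
E
```

```text
15 0 1111 1111 1111 1111 0011 0011 0011 0011 0111 1111 1111 1111 1111
15 45 1111 1111 1111 1111 0011 0011 0001 0011 0111 1111 1111 1111 1111
15 90 1111 1111 1111 1111 0011 0011 0001 0011 0111 1111 1111 1111 1111
15 135 1111 1111 1111 1111 0011 0011 0001 0011 0111 1111 1111 1111 1111
15 180 1111 1111 1111 1111 0011 0011 0001 0011 0111 1111 1111 1111 1111
15 225 1111 1111 1111 1111 0011 0011 0001 0011 0111 1111 1111 1111 1111
15 270 1111 1111 1111 1111 0011 0011 0001 0011 0111 1111 1111 1111 1111
15 315 1111 1111 1111 1111 0011 0011 0001 0011 1111 1111 1111 1111 1111
25 0 1111 1111 1111 1111 0011 0011 0011 0011 0111 1111 1111 1111 1111
25 45 1111 1111 1111 1111 0011 0011 0011 0011 0111 1111 1111 1111 1111
25 90 1111 1111 1111 1111 0011 0011 0011 0011 0111 1111 1111 1111 1111
25 135 1111 1111 1111 1111 0011 0011 0011 0011 0111 1111 1111 1111 1111
25 180 1111 1111 1111 1111 0011 0011 0011 0011 0111 1111 1111 1111 1111
25 225 1111 1111 1111 1111 0011 0011 0011 0011 0111 1111 1111 1111 1111
25 270 1111 1111 1111 1111 0011 0011 0011 0011 0111 1111 1111 1111 1111
25 315 1111 1111 1111 1111 0
[... 1059 characters left out ...]
1 1111 1111 0111 0111 0011 0111 1111 1111 1111 1111 1111
45 315 1111 1111 1111 1111 0111 0111 0011 0111 1111 1111 1111 1111 1111
52 0 1111 1111 1111 1111 1111 0111 0111 0111 1111 1111 1111 1111 1111
52 45 1111 1111 1111 1111 1111 0111 0111 0111 1111 1111 1111 1111 1111
52 90 1111 1111 1111 1111 1111 0111 0111 0111 1111 1111 1111 1111 1111
52 135 1111 1111 1111 1111 1111 0111 0111 0111 1111 1111 1111 1111 1111
52 180 1111 1111 1111 1111 1111 0111 0111 0111 1111 1111 1111 1111 1111
52 225 1111 1111 1111 1111 1111 0111 0111 0011 1111 1111 1111 1111 1111
52 270 1111 1111 1111 1111 1111 0111 0111 0111 1111 1111 1111 1111 1111
52 315 1111 1111 1111 1111 1111 0111 0111 0111 1111 1111 1111 1111 1111
```

Straight-on shallow tilts are out of reach, but a diagonal heading of about ±45° works. I'll approach from the front left, clear of the mug, with closed fingers tilted about 22° down, and turn the heading and tilt as the lid rises.

```bash
cat >> h.py <<'E'
yb=-.08; bx=np.array([np.cos(yb),np.sin(yb),0]); by=np.array([-np.sin(yb),np.cos(yb),0]); Z=np.array([0,0,1.])
B=np.array([.606,-.036,0]); H=B+.065*bx+.08*Z
def pose(C,tilt,hd,half=.018):  # TCP pose putting the foremost upper tip corner at C
    Rm=R(np.radians(tilt),np.radians(hd)); y=Rm[:,1]; u=Rm[:,0]*np.sign(Rm[2,0])
    f=y*np.sign(y@bx)
    return C-.010*u-half*f, Rm
def arc(phi,r=.138,off=0.): return H-r*np.cos(phi)*bx+r*np.sin(phi)*Z+off*by
def st():
    s=env.sense(); return round(s["t"],2),np.round(s["ee_pos"],3).tolist(),np.round(s["wrist_force"],1).tolist()
E
python3 - <<'E'
import h; from h import *
def show(hd):
  for Yv in (1,-1):
    h.Y=Yv
    for phi,t,a in ((-.1,22,hd),(.8,30,hd*.8),(1.75,40,hd*.55)):
        q=solver.inverse_kinematics(*pose(arc(phi),t,a)); print(hd,Yv,phi,None if q is None else np.round(q,2).tolist())
    p,Rm=pose(arc(-.1),22,hd); q=solver.inverse_kinematics(p-.07*bx+.0*by,Rm);print(' pre',None if q is None else np.round(q,2).tolist())
    q=solver.inverse_kinematics(p-.07*bx+.15*Z,Rm);print(' hi',None if q is None else np.round(q,2).tolist(),p)
for hd in (-50,-60,50,60): show(hd)
E
```

```text
-50 1 -0.1 [-1.05, 0.93, 0.46, 2.35, 1.57, 0.82, -1.66]
-50 1 0.8 [-0.74, 0.43, 0.3, 2.41, 1.76, 0.83, -1.23]
-50 1 1.75 [-0.56, 0.35, 0.42, 2.17, 1.77, 0.38, -0.76]
 pre None
 hi None [ 0.51772397 -0.03892185  0.05695115]
-50 -1 -0.1 [-1.22, 1.02, 0.65, 2.36, 1.53, 0.63, 1.47]
-50 -1 0.8 [-1.21, 0.58, 0.88, 2.43, 1.81, 0.53, 1.77]
-50 -1 1.75 [-0.9, 0.45, 0.85, 2.19, 1.9, 0.2, 2.17]
 pre None
 hi None [ 0.51772397 -0.03892185  0.05695115]
-60 1 -0.1 [-0.96, 0.89, 0.36, 2.23, 1.3, 0.92, -1.44]
-60 1 0.8 [-0.79, 0.47, 0.31, 2.33, 1.52, 0.87, -1.14]
-60 1 1.75 [-0.55, 0.37, 0.36, 2.14, 1.57, 0.47, -0.66]
 pre [-0.97, 0.86, 0.22, 2.34, 1.28, 1.01, -1.57]
 hi [-0.86, 0.44, 0.12, 2.38, 1.2, 1.24, -1.22] [ 0.51645921 -0.03597713  0.05695115]
-60 -1 -0.1 [-1.6, 1.57, 1.21, 2.26, -0.62, 0.35, -2.88]
-60 -1 0.8 [-0.89, 0.48, 0.43, 2.33, 1.51, 0.82, 2.0]
-60 -1 1.75 [-0.79, 0.42, 0.66, 2.15, 1.54, 0.35, 2.46]
 pre [-1.86, 1.96, 1.37, 2.38, -1.23, 0.73, -2.39]
 hi [0.0, 0.65, -0.89, 2.33, 1.38, 1.74, 1.82] [ 0.51645921 -0.03597713  0.05695115]
50 1 -0.1 [1.62, 1.59, -1.26, 2.2, 0.75, 0.29, 2.67
[... 445 characters left out ...]
0.41, 1.34]
 hi [1.46, 0.62, -0.88, 2.37, -1.23, 0.78, 1.08] [ 0.51772397 -0.0215208   0.05695115]
60 1 -0.1 [0.99, 0.92, -0.45, 2.11, -1.22, 0.88, -1.85]
60 1 0.8 [1.54, 1.36, -1.52, 2.18, 0.95, 0.41, 2.11]
60 1 1.75 [1.27, 1.09, -1.49, 2.01, 1.32, 0.45, 1.36]
 pre [1.09, 0.91, -0.45, 2.23, -1.19, 0.87, -1.75]
 hi [0.7, 0.47, -0.01, 2.3, -1.27, 1.27, -1.96] [ 0.51645921 -0.02446551  0.05695115]
60 -1 -0.1 [1.03, 0.94, -0.51, 2.11, -1.18, 0.84, 1.26]
60 -1 0.8 [1.22, 0.69, -0.87, 2.19, -1.22, 0.54, 0.91]
60 -1 1.75 [0.96, 0.56, -0.85, 2.02, -1.1, 0.26, 0.34]
 pre [1.14, 0.93, -0.5, 2.23, -1.15, 0.83, 1.36]
 hi [0.89, 0.48, -0.23, 2.29, -1.23, 1.18, 1.14] [ 0.51645921 -0.02446551  0.05695115]
```

Heading −60° would bring the wide gripper body against the box corner. A straight approach at about 57° tilt is symmetric and clear, with the finger's upper face lifting the tab edge. I'll check that path for IK.

```bash
cat >> h.py <<'E'
def lidpose(th,a,dep=.012,gap=0.):  # TCP pose with the finger at the tab for lid angle th; a tilt deg; gap back off
    Rm=R(np.radians(a),yb); d=Rm[:,2]; u=Rm[:,0]*np.sign(Rm[2,0])
    if th<np.radians(a): C=arc(th,.15)+dep*d-gap*u
    else: C=arc(th,.15-dep)+gap*(-np.sin(th)*bx-np.cos(th)*Z)
    return C-.010*u,Rm
E
python3 - <<'E'
import h; from h import *
for Yv in (1,-1):
  h.Y=Yv
  for a in (54,57,60):
    for th,g in ((0,.03),(0,.008),(0,0),(.4,0),(.8,0),(1.2,0),(1.5,0),(1.75,0)):
        p,Rm=lidpose(th,a,gap=g); q=solver.inverse_kinematics(p,Rm); print(Yv,a,th,g,np.round(p,3),None if q is None else np.round(q,2).tolist())
E
```

```text
1 54 0 0.03 [ 0.496 -0.027  0.047] None
1 54 0 0.008 [ 0.514 -0.029  0.06 ] None
1 54 0 0 [ 0.52  -0.029  0.064] None
1 54 0.4 0 [ 0.532 -0.03   0.123] [1.05, 0.68, -1.31, 2.38, 1.87, 0.7, -0.15]
1 54 0.8 0 [ 0.566 -0.033  0.172] [0.38, 0.21, -0.46, 2.31, 1.48, 0.16, 0.03]
1 54 1.2 0 [ 0.613 -0.037  0.203] [0.1, 0.2, -0.14, 2.2, 0.66, 0.15, 0.83]
1 54 1.5 0 [ 0.653 -0.04   0.212] [0.12, 0.25, -0.16, 2.1, 0.54, 0.19, 0.96]
1 54 1.75 0 [ 0.687 -0.043  0.21 ] [0.14, 0.31, -0.18, 2.03, 0.54, 0.21, 0.98]
1 57 0 0.03 [ 0.494 -0.027  0.048] None
1 57 0 0.008 [ 0.513 -0.029  0.06 ] None
1 57 0 0 [ 0.519 -0.029  0.064] None
1 57 0.4 0 [ 0.531 -0.03   0.123] [0.25, 0.26, -0.33, 2.38, 1.95, 0.16, -0.47]
1 57 0.8 0 [ 0.565 -0.033  0.172] [0.38, 0.21, -0.46, 2.27, 1.0, 0.19, 0.51]
1 57 1.2 0 [ 0.613 -0.037  0.203] [0.14, 0.21, -0.19, 2.16, 0.45, 0.23, 1.05]
1 57 1.5 0 [ 0.653 -0.04   0.212] [0.17, 0.26, -0.22, 2.06, 0.42, 0.27, 1.09]
1 57 1.75 0 [ 0.687 -0.042  0.21 ] [0.19, 0.32, -0.23, 1.99, 0.44, 0.29, 1.09]
1 60 0 0.03 [ 0.493 -0.027  0.05 ] None
1 60 0 0.008 [ 0.512 -0.028  0.061] [1.02, 0.9
[... 1362 characters left out ...]
-0.04   0.212] [-0.35, 0.25, 0.38, 2.09, -0.19, 0.25, -1.49]
-1 57 1.75 0 [ 0.687 -0.042  0.21 ] [-0.32, 0.31, 0.37, 2.02, -0.25, 0.27, -1.42]
-1 60 0 0.03 [ 0.493 -0.027  0.05 ] None
-1 60 0 0.008 [ 0.512 -0.028  0.061] [0.15, 0.38, -0.23, 2.42, 2.45, 0.22, 2.17]
-1 60 0 0 [ 0.519 -0.029  0.065] [0.15, 0.38, -0.23, 2.4, 2.4, 0.21, 2.22]
-1 60 0.4 0 [ 0.53  -0.03   0.123] None
-1 60 0.8 0 [ 0.564 -0.033  0.172] [-0.4, 0.18, 0.4, 2.28, -0.1, 0.18, -1.58]
-1 60 1.2 0 [ 0.612 -0.037  0.204] [-0.34, 0.2, 0.36, 2.15, -0.09, 0.28, -1.58]
-1 60 1.5 0 [ 0.652 -0.04   0.213] [-0.32, 0.26, 0.36, 2.05, -0.15, 0.33, -1.52]
-1 60 1.75 0 [ 0.687 -0.042  0.211] [-0.31, 0.32, 0.36, 1.98, -0.22, 0.35, -1.46]
```

```bash
cat >> h.py <<'E'
from scipy.spatial.transform import Rotation as Ro
def sp(C,tilt,hd,roll):   # side approach, tool y in the vertical plane; hd in deg rel. world
    Rm=R(np.radians(tilt),np.radians(hd))@Ro.from_euler('z',roll,degrees=True).as_matrix()
    d=Rm[:,2]; u=Rm[:,1]*np.sign(Rm[2,1]); f=np.cross(d,u); f*=np.sign(f@bx)
    return C-.018*u-.010*f, Rm
E
python3 - <<'E'
import h; from h import *
for s in (1,-1):
  for roll in (90,-90):
   for h0 in (45,52,60):
    print(s,roll,h0)
    for phi,b,z,t,k in ((-.15,.06,.12,42,1),(-.15,.06,0,42,1),(-.15,0,0,42,1),(.4,0,0,42,.95),(.8,0,0,44,.85),(1.2,0,0,45,.75),(1.5,0,0,45,.7),(1.75,0,0,45,.65)):
        p,Rm=sp(arc(phi,.14)-b*bx+z*Z,t,s*h0*k,roll); q=solver.inverse_kinematics(p,Rm); print('  ',phi,np.round(p,3),None if q is None else np.round(q,2).tolist())
E
```

```text
1 90 45
   -0.15 [ 0.457 -0.027  0.166] [1.32, 0.42, -0.9, 2.37, -1.15, 0.52, 2.32]
   -0.15 [ 0.457 -0.027  0.046] [1.6, 1.37, -1.34, 2.38, 1.54, 0.43, 0.06]
   -0.15 [ 0.517 -0.032  0.046] [1.49, 1.38, -1.35, 2.26, 1.49, 0.44, 0.08]
   0.4 [ 0.527 -0.032  0.121] [1.2, 0.65, -0.91, 2.27, -1.2, 0.31, 2.37]
   0.8 [ 0.558 -0.033  0.167] [1.16, 0.52, -0.93, 2.22, -1.07, 0.31, 2.05]
   1.2 [ 0.604 -0.036  0.198] [1.04, 0.45, -0.86, 2.14, -1.0, 0.31, 1.82]
   1.5 [ 0.645 -0.039  0.207] [0.95, 0.46, -0.81, 2.07, -0.91, 0.28, 1.67]
   1.75 [ 0.68  -0.041  0.205] [0.92, 0.52, -0.83, 2.01, -0.74, 0.22, 1.46]
1 90 52
   -0.15 [ 0.458 -0.029  0.166] [0.83, 0.33, -0.32, 2.33, -1.19, 0.79, 2.44]
   -0.15 [ 0.458 -0.029  0.046] [1.23, 0.81, -0.8, 2.32, -1.11, 0.33, 2.61]
   -0.15 [ 0.518 -0.033  0.046] [1.15, 0.85, -0.81, 2.21, -0.97, 0.32, 2.41]
   0.4 [ 0.527 -0.034  0.121] [1.2, 0.67, -0.89, 2.21, -0.91, 0.4, 2.19]
   0.8 [ 0.558 -0.035  0.167] [1.11, 0.52, -0.85, 2.18, -0.96, 0.43, 2.03]
   1.2 [ 0.604 -0.037  0.198] [1.02, 0.46, -0.81, 2.1, -0.92, 0.41, 1.82]
   1.5 [ 0.645 -0.04   0.207] [0
[... 5423 characters left out ...]
 0.65, 1.09]
   1.75 [ 0.68  -0.044  0.205] [-0.15, 0.36, -0.11, 2.06, 1.4, 0.6, 1.14]
-1 -90 60
   -0.15 [ 0.458 -0.02   0.166] [-0.41, 0.33, -0.22, 2.32, 1.14, 1.04, 0.58]
   -0.15 [ 0.458 -0.02   0.046] [-0.53, 0.62, -0.09, 2.34, 1.35, 0.92, 0.23]
   -0.15 [ 0.518 -0.025  0.046] [-0.47, 0.65, -0.05, 2.23, 1.36, 0.9, 0.34]
   0.4 [ 0.527 -0.026  0.121] [-0.39, 0.47, -0.13, 2.24, 1.3, 0.94, 0.55]
   0.8 [ 0.558 -0.03   0.167] [-0.3, 0.36, -0.15, 2.21, 1.28, 0.88, 0.78]
   1.2 [ 0.604 -0.035  0.198] [-0.23, 0.33, -0.15, 2.14, 1.28, 0.79, 0.98]
   1.5 [ 0.645 -0.039  0.207] [-0.19, 0.35, -0.14, 2.08, 1.29, 0.74, 1.07]
   1.75 [ 0.679 -0.043  0.205] [-0.17, 0.38, -0.12, 2.03, 1.32, 0.68, 1.12]
```

```bash
cat >> h.py <<'E'
h0=-54; RO=-90
E
python3 - <<'E'
import h; from h import *
effector.grasp(5)
p,Rm=sp(arc(-.15,.14)-.06*bx+.14*Z,42,h0,RO)
env.movel(p+np.array([0,0.0,.06]),Rm,rate=.15)
print(st(), env.sense()["gripper_width"])
env.movel(p-.14*Z,Rm,rate=.15); print(st(),np.round(env.sense()["joint_positions"],2))
a,_=viewer.read_camera("side"); b,_=viewer.read_camera("scene")
im=np.hstack([cv2.resize(a[100:300,140:360],(400,364)),cv2.resize(b[100:260,130:330],(400,364))])
cv2.imwrite("pics/pre.png",im[:,:,::-1])
E
```

```text
(4.97, [0.458, -0.021, 0.246], [0.1, 0.2, 0.4]) 0.00012555904316533353
(6.46, [0.458, -0.021, 0.046], [0.5, -0.8, -0.2]) [-0.43  0.61 -0.2   2.39  1.5   0.96  0.18]
```

View pics/pre.png

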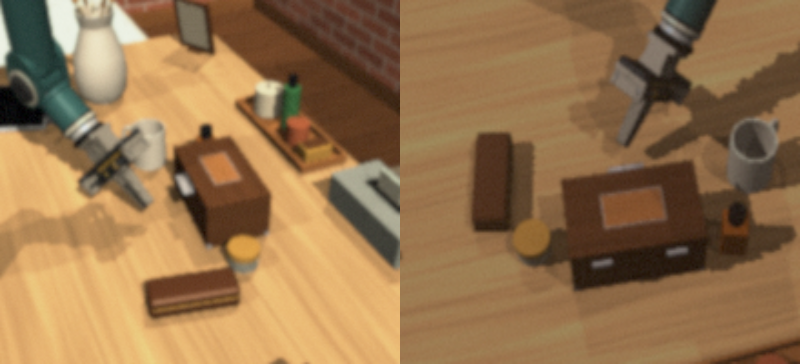

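The pre-pose picture shows the closed fingers in front of the tab. In the left half the tip is at (148,200) and the tab at (183,185). In the right half they are at (625,140) and (628,168). The body is clear of the mug, so I'll slide under and start lifting, watching the wrist force.

```bash
cat >> h.py <<'E'
def lp(phi): 
    k=np.clip((phi+.15)/1.9,0,1); return sp(arc(phi,.14),42+3*k,h0*(1-.35*k),RO)
E
python3 - <<'E'
import h; from h import *
env.movel(*lp(-.15),rate=.06); print(st())
f0=np.array(env.sense()["wrist_force"])
for phi in (-.07,0,.1,.2,.3,.4):
    env.movel(*lp(phi),rate=.05); print(phi,st())
    if np.linalg.norm(np.array(env.sense()["wrist_force"])-f0)>12: print("stop"); break
a,_=viewer.read_camera("side"); b,_=viewer.read_camera("scene")
im=np.hstack([cv2.resize(a[100:300,140:360],(400,364)),cv2.resize(b[100:260,130:330],(400,364))])
cv2.imwrite("pics/lift.png",im[:,:,::-1])
E
```

```text
(7.71, [0.517, -0.026, 0.046], [-0.5, 0.1, 0.1])
-0.07 (8.08, [0.516, -0.026, 0.057], [-0.6, 0.5, 0.6])
0 (8.43, [0.516, -0.026, 0.067], [-1.3, -0.2, -1.9])
0.1 (8.87, [0.517, -0.027, 0.081], [-1.3, 1.1, -1.1])
0.2 (9.3, [0.519, -0.027, 0.095], [-0.1, 0.9, -1.2])
0.3 (9.73, [0.522, -0.028, 0.108], [-0.7, -0.1, -0.9])
0.4 (10.17, [0.527, -0.028, 0.121], [-1.0, 0.3, -1.6])
```

View pics/lift.png

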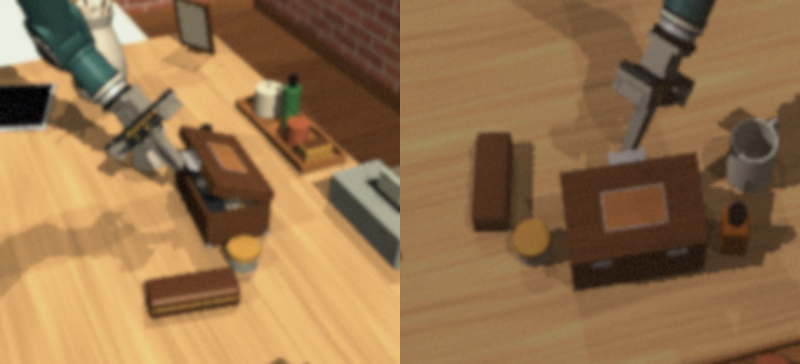

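The lid is up about 0.4–0.5 rad on the fingertip, with the tab at (185,160) in the left half, and the box has not moved. I'll carry on over the top.

```bash
python3 - <<'E'
import h; from h import *
for phi in list(np.arange(.55,1.3,.15))+[1.35,1.45,1.55,1.65,1.72]:
    env.movel(*lp(phi),rate=.06 if phi<1.3 else .04); print(round(phi,2),st())
    if np.linalg.norm(env.sense()["wrist_force"])>12: print("stop"); break
a,_=viewer.read_camera("side"); b,_=viewer.read_camera("scene")
im=np.hstack([cv2.resize(a[100:300,140:360],(400,364)),cv2.resize(b[100:260,130:330],(400,364))])
cv2.imwrite("pics/open.png",im[:,:,::-1])
E
```

```text
0.55 (10.77, [0.536, -0.03, 0.14], [-1.1, 0.2, -1.1])
0.7 (11.27, [0.548, -0.031, 0.157], [-1.0, 0.6, -0.7])
0.85 (11.77, [0.563, -0.033, 0.172], [-1.5, -0.9, -0.7])
1.0 (12.27, [0.579, -0.034, 0.185], [-1.2, 0.1, -0.4])
1.15 (12.77, [0.598, -0.036, 0.195], [-0.4, -0.1, -0.6])
1.35 (13.62, [0.624, -0.039, 0.204], [-0.2, 0.7, 0.0])
1.45 (14.12, [0.638, -0.04, 0.206], [-0.3, 0.5, -0.5])
1.55 (14.62, [0.652, -0.041, 0.207], [-0.3, -0.4, -0.5])
1.65 (15.12, [0.666, -0.043, 0.207], [-0.9, -0.0, -1.4])
1.72 (15.51, [0.675, -0.044, 0.206], [-0.3, -0.4, 0.6])
```

View pics/open.png

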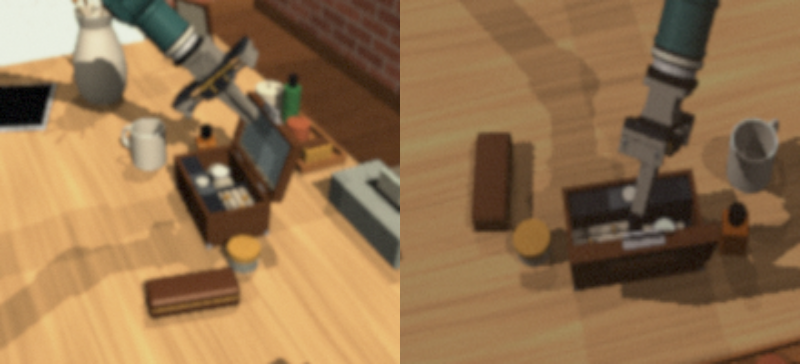

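The lid leans back past vertical, and the white button shows at about (200,182) left and (630,193) right. I'll back off, point the tool down and locate the button.

```bash
python3 - <<'E'
import h; from h import *
s=env.sense(); p=np.array(s["ee_pos"])
env.movel(p-.06*bx+.02*Z,rate=.1); env.movel(p-.17*bx+.06*Z,rate=.2)
c0=B-.037*bx
for Yv in (1,-1):
    h.Y=Yv; Rd=R(np.pi/2,yb); q=solver.inverse_kinematics(c0-.03*bx+.18*Z,Rd); print(Yv,q is not None and np.round(q,2))
for c in ("side","scene"):
    a,d=viewer.read_camera(c)
    for n in ("button_top","lid_hinge","lift_tab","box"): print(c,n,[(np.round(x["at"],3).tolist(),round(x["score"],2)) for x in tip_of(c,n)[:2]])
    P,col=cloud(c); m=(P[:,2]>.075)&(P[:,2]<.09)&(np.linalg.norm(P[:,:2]-c0[:2],axis=1)<.03)&(col.min(1)>130)
    print(c,m.sum(),P[m].mean(0) if m.any() else None)
print(st(),c0)
E
```

```text
1 [ 0.04  0.33 -0.05  1.9   0.02  0.91  1.47]
-1 [-0.95  0.7   1.35  1.96 -0.76  1.14 -0.93]
side button_top [([0.57, -0.033, 0.08], 0.35)]
side lid_hinge [([0.67, -0.038, 0.084], 0.79)]
side lift_tab [([0.712, -0.037, 0.224], 0.68)]
side box [([0.604, -0.039, 0.003], 0.96)]
side 19 [ 0.56876623 -0.03673959  0.08001794]
scene button_top [([0.567, -0.033, 0.08], 0.42)]
scene lid_hinge [([0.675, -0.043, 0.08], 0.77), ([0.632, 0.014, 0.013], 0.5)]
scene lift_tab [([0.71, -0.047, 0.224], 0.78), ([0.576, -0.202, 0.002], 0.58)]
scene box [([0.606, -0.036, -0.002], 0.62)]
scene 0 None
(17.73, [0.506, -0.03, 0.265], [0.1, 0.6, 0.4]) [ 0.56911834 -0.03304316  0.        ]
```

The tab position gives a lid angle of about 1.84 rad, so it is on its stop. The button is at (0.569, −0.034, 0.081), so I'll press it.

```bash
python3 - <<'E'
import h; from h import *
h.Y=1; Rd=R(np.pi/2,yb); c=np.array([.5688,-.0342,0])
env.movel(c-.03*bx+.2*Z,Rd,rate=.15); env.movel(c+.11*Z,Rd,rate=.12); env.movel(c+.088*Z,rate=.05); env.pause(.3)
f0=env.sense()["wrist_force"][2]; print(st())
for z in np.arange(.084,.0715,-.001):
    env.movel(c+z*Z,rate=.02); env.pause(.15)
    f=np.mean([env.sense()["wrist_force"][2] for _ in range(3)])-f0; print(round(z,4),round(f,2),round(env.sense()["ee_pos"][2],4))
    if f>6.5: break
env.pause(.3); print(st())
E
```

```text
(20.98, [0.569, -0.034, 0.088], [0.0, -0.7, 0.4])
0.084 -1.23 0.084
0.083 -0.33 0.083
0.082 1.26 0.0821
0.081 1.73 0.0811
0.08 2.63 0.0801
0.079 2.44 0.0791
0.078 3.22 0.0781
0.077 6.65 0.0774
(24.58, [0.569, -0.034, 0.077], [0.6, 0.3, 7.3])
```

Force climbed from 1.3 N to 3.2 N over about 4 mm, then jumped to 6.7 N (4 N is full travel), so the button bottomed out. I'll release and check.

```bash
python3 - <<'E'
import h; from h import *
p=np.array(env.sense()["ee_pos"])
env.movel(p+.03*Z,rate=.04); env.movel(p-.05*bx+.2*Z,rate=.15); env.pause(.5)
for c in ("side","scene"):
    viewer.read_camera(c)
    for n in ("button_top","lift_tab","box"): print(c,n,[(np.round(x["at"],3).tolist(),round(x["score"],2)) for x in tip_of(c,n)[:1]])
print(st()); print(workorder.finish_job())
E
```

```text
side button_top [([0.571, -0.035, 0.08], 0.43)]
side lift_tab [([0.712, -0.043, 0.228], 0.95)]
side box [([0.605, -0.037, 0.001], 0.78)]
scene button_top [([0.568, -0.034, 0.081], 0.55)]
scene lift_tab [([0.708, -0.047, 0.224], 0.6)]
scene box [([0.606, -0.037, -0.001], 0.78)]
(27.73, [0.519, -0.03, 0.277], [-0.1, 0.8, 0.5])
the job is handed in; nothing more can be done
None
```

The job is handed in, with no verdict shown: the lid measured about 1.84 rad open on its stop, the button bottomed out at about 6.7 N and came back up, and the box had not measurably moved, all at about 28 s of the 48 s allowed.

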